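# Raise the guard arm and load the bush into the roughness tester

### The job

Push the counterweighted guard arm across the slideway up past its balance point, without touching the counterweight, and let go so that it stays raised by itself. Then push the bronze bush that stands in the slideway along it, through the open gate, until it rests against the end stop. The bush is only to be pushed, never lifted or tipped, and the other things on the bench stay where they are.

Things in the scene. Friction and masses are not known exactly. Their poses are not given: they have to be found in the camera images.
- slideway: fixed grey steel slide plate, 300 long (local x -160 to +140), 90 wide, top 12 above the table, with two aluminium rails (inner faces local y = +-28, tops 24 above the table) that guide the bush along local +x, away from the robot. Origin on the table under the lane's centre line, at the gate; z up. Stands anywhere in about 50 x 200 mm, turned up to 0.3 rad
- guard_arm (a joint): angle of the guard arm about its level hinge (parallel to local x): 0 = down, level across the lane on a rest post; grows as the free end rises; 1.57 upright; 1.92 = raised stop, leaning off the lane. Balances at about 0.8 (0.7 to 0.95): below it sinks back to 0, above it rises on by itself (damped, 1 to 2 s) and stays. 1 to 3 N upwards at the free end lifts it
- hinge (a point): hinge axis of the guard arm, at slideway-local (0, 120, 85) mm, in an ivory fork (x = -35 to +35, y = 104 to 136, 98 high). The lowered arm, a 16 x 16 aluminium bar, runs from it across the lane to local -y, its centre 85 above the table, resting on a slim steel post (14 x 10 mm) at y = -50
- free_end (a point): centre line of the arm's free end, 205 from the hinge, middle of a black round rubber sleeve of diameter 22, length 60 (175 to 235 from the hinge). The space under the sleeve is free down to the table. A thin gate plate, 98 to 142 from the hinge, hangs from the arm to 56 below its centre line and bars the lane
- counterweight: dark steel cylinder of diameter 48, length 45, on a bent tail of the arm behind and above the hinge (30 beyond it, 55 above it when the arm is down); origin at its centre. Not to be touched
- bush: the bronze bush standing in the slideway on the robot's side of the gate: a plain ring of outer diameter 50, bore 36, height 40, 0.2 to 0.35 kg; origin at the centre of its underside, z along its axis. Starts 70 to 100 mm before the gate; slides at 1 to 4 N, 3 mm play to each rail
- seat (a point): point on the slideway's top (12 above the table) where the bush's origin is when the bush is against the end stop: slideway-local (75, 0, 12) mm. The stop is a steel wall 70 wide, its top 57 above the table, its face at local x = 100; behind it a yellow-brown instrument box, 60 high, to x = 220
- bush_b: second bronze bush like the task's one, diameter 50, height 40, standing on the table; origin at the centre of its underside; bystander, leave alone
- bush_c: wider, lower bronze bush, diameter 60, height 30, standing on the table; origin at the centre of its underside; bystander, leave alone
- test_block: round flat steel hardness reference block, diameter 64, height 12; origin at the centre of its underside; bystander, leave alone
- vee_block: dark steel vee block, 70 x 50 x 48 high; origin at the centre of its underside; bystander, leave alone
- holder: small measuring stand with a 85 x 60 steel foot, a rod and a head, 85 high; origin at the centre of its underside; bystander, leave alone
- oil_bottle: white bottle, diameter 60, height 140; origin at the centre of its underside; bystander, leave alone
- driver: screwdriver, 160 long, lying; bystander, leave alone
Mind the look-alikes: they are no part of the job. Leave any pink or purple look-alike of the bush alone.

How it is judged (in metres and radians):
On the way, in this order (a step that is already met when the one before it is completed fails the run):
1. the guard arm stays raised with the robot off it (value of joint guard_arm above 1.75 rad and contact force between each of the arm, the fingers and guard_arm below 0.2 N), for 0.2 s.
2. the bush stands against the end stop (horizontal distance between bush and seat below 0.008 m), for 0.2 s.
At the end, for the whole second after the job is handed in: the guard arm is raised beyond 1.75 rad and stays; the bush stands upright (within 0.1 rad) and still on the slideway, its centre within 8 mm of the seat point against the end stop (value of joint guard_arm above 1.75 rad and horizontal distance between bush and seat below 0.008 m and z of bush in the frame of slideway below 0.016 m and angle between bush's own z axis and vertical below 0.1 rad and linear speed of bush below 0.01 m/s); the robot touches nothing.
It fails at once if the bush is lifted off the slideway (10 mm) (z of bush in the frame of slideway above 0.022 m).
It fails at once if the bush is tipped (0.4 rad) (angle between bush's own z axis and vertical above 0.4 rad).
It fails at once if the counterweight is touched (over 0.5 N) (contact force between any of the fingers, the arm and counterweight above 0.5 N).
It fails at once if another thing on the bench is moved more than 25 mm (distance of any of bush_b, bush_c, test_block, vee_block, holder, driver, oil_bottle from where it was at the start of the episode above 0.025 m).
It also fails if it takes over 54 s, if anything falls off the work surface, if the arm or the gripper's body presses on something with over 40 N, if the wrist force passes 120 N, or if a joint passes its speed limit or range.

### The arm

A 6-joint arm with a two-finger parallel gripper is mounted at the origin on the work surface. World frame = base frame: x ahead of the robot, y to its left, z up, the work surface at z = 0. Lengths are in mm, angles in rad, forces in N, time in s.
With the tool pointing down it reaches from about 350 to 775 mm from the base axis. Payload 7.3 kg.
Tool frame: the origin (TCP) lies midway between the tips of the shut fingers; the grasp point (between the pads) lies 19 mm behind it; x points along the fingers, z is the direction in which the jaws open and shut, and the axes are right-handed (so a half turn about x gives the same grasp; the last joint's range is limited). The gripper opens to 92 mm and grips with 3 to 60 N. Pads are 19 mm wide; open, the fingers measure 130 mm over their backs; the gripper's body (75 mm by 190 mm) begins 47 mm behind the grasp point.
Start: joints at [-1.326, 0.342, 1.524, -0, 1.275, -0.146], TCP at [200.011, -485.428, 226.741] pointing down, gripper open.
Joint ranges: [-2.53, 2.53], [-0.77, 2.02], [0.04, 2.7], [-1, 4.14], [0.28, 2.66], [-3.11, 3.11]. Speed limits (rad/s): [2.57, 2.57, 3.14, 3.14, 3.14, 3.14].

### API

Orientations are given as [roll, pitch, yaw] about the fixed x, y, z axes, in that order (R = Rz(yaw) Ry(pitch) Rx(roll)).
In Python, from plant import monitor, optics, close_job gives the robot as it stands.
- The arm moves only by the tool send_rows, never from a script. Its argument "commands" is a list that holds one entry, the list of rows, each a list of 5 numbers: the shift along the tool's x, y, z in m, then the turn about the tool's x in degrees, then the finger opening in m, from 0 to 0.0918. A call has 1 to 10 rows; each row shifts and turns the pose as measured when the row begins, along the tool's axes as they then stand; what a row does not reach is not made up. A row lasts 1/12 s, in which the tool goes at most 41.7 mm and 7.16 degrees, less where a joint would pass 70% of its speed; a pose out of reach is approached as far as the arm can. A call with a gripper value outside its range is refused whole. The fingers move at their own pace and stop on an object; the grip force is fixed at half the most. Time passes only in rows, so rows that do not move let the fingers close. It gives the time, the measured TCP pose, the force and the opening at its end, in the units of the state.
- monitor.get_obs(): the state, without advancing time (a new reading comes with each control period).
- optics.capture(name): name is "side" or "top"; returns a dict with "color" (400x640x3 uint8, blue, green, red), "camera_matrix" (3x3 intrinsics, pixels), "camera_from_world" (4x4, takes a point from world to camera coordinates). Camera axes: x right, y down, z forward; pixel columns grow to the right and rows downward; lengths in mm; the calibration is good to about 2 mm. A picture is of the moment at which its call begins. There is no depth.
- close_job(): hands the job in, once; it reports no verdict.
The state is a dict: "time": time; "joint_positions": joint angles; "dq": joint speeds; "tau": joint torques, N m; "tool_pos": TCP position; "tcp_rot": TCP orientation; "contact_force": force on the tool from outside, world axes, zero at the start; "moment": the same for the moment, N m; "grip_width": finger opening in mm.
Only numpy, scipy, OpenCV 4.12 (cv2) and the standard library are available. Lean on these libraries where they do the work, as an engineer would, in place of code of your own. Each camera call takes 0.05 s, during which the arm holds its last target.

## Working session

There is one attempt and no reset: what is moved stays moved. The work goes in short steps, Python scripts to look and compute and a tool call to move; the robot and the scene stay as the last step left them, time stands still between calls to the robot, and variables do not carry over. Pictures are saved under pics/ and viewed, and the job is handed in when it is done.

Besides the shell and the picture viewer there is one more tool, called after ">>>" as name(argument=value, ...), one argument or row to a line, values as JSON. send_rows: Moves the arm, as the interface text tells. Its arguments: {"type":"object","properties":{"commands":{"type":"array","items":{"type":"array","items":{"type":"array","items":{"type":"number"}}}}},"required":["commands"]}

```bash
ls; mkdir -p pics
python3 - <<'E'
from plant import monitor, optics
import cv2, numpy as np
print(monitor.get_obs())
for n in("side","top"):
    c=optics.capture(n); cv2.imwrite(f"pics/{n}0.png",c["color"]); print(n,c["camera_matrix"].tolist(),np.round(c["camera_from_world"],4).tolist())
    np.savez(f"{n}0.npz",**c)
E
```

```text
pics
{'time': 0.0, 'joint_positions': array([-1.32602580e+00,  3.42738715e-01,  1.52507209e+00, -3.73611091e-05,
        1.27535937e+00, -1.45988785e-01]), 'dq': array([-0.00100582, -0.00014196, -0.00210133, -0.00052826,  0.00126787,
       -0.00039931]), 'tau': array([-7.85190005e-04, -4.31247568e+01, -2.44218707e+01,  7.16704270e-02,
        5.58520365e-02, -1.41845526e-04]), 'tool_pos': array([ 199.87944924, -485.00478397,  226.01743129]), 'tcp_rot': array([3.01824637, 1.5692184 , 1.83822027]), 'contact_force': array([-0.57645765,  0.30499847,  0.39861769]), 'moment': array([-0.01506405,  0.0021604 ,  0.03361515]), 'grip_width': 91.42289088317223}
side [[411.719714130128, 0.0, 318.743131957117], [0.0, 411.719714130128, 200.34217382089423], [0.0, 0.0, 1.0]] [[-0.9988, -0.0462, -0.0161, 547.723], [-0.0179, 0.6518, -0.7582, 97.9023], [0.0455, -0.757, -0.6518, 1039.6151], [0.0, 0.0, 0.0, 1.0]]
top [[386.3934143423713, 0.0, 315.3344254356983], [0.0, 386.3934143423713, 196.71814753151378], [0.0, 0.0, 1.0]] [[-0.0161, -0.9998, -0.0079, 19.9106], [-0.9977, 0.0166, -0.0659, 580.708], [0.0661, 0.0068, -0.9978, 1159.2034], [0.0, 0.0, 0.0, 1.0]]
```

View pics/top0.png

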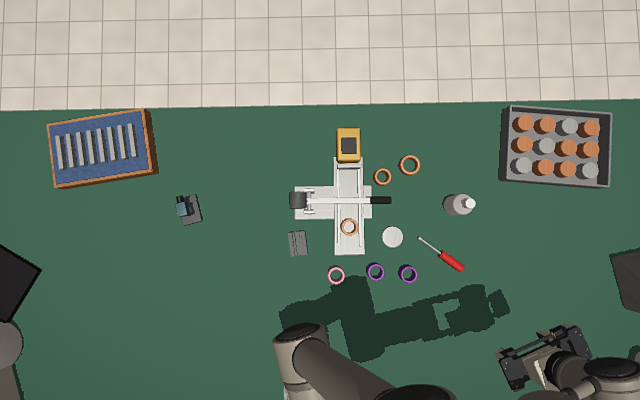

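View pics/side0.png

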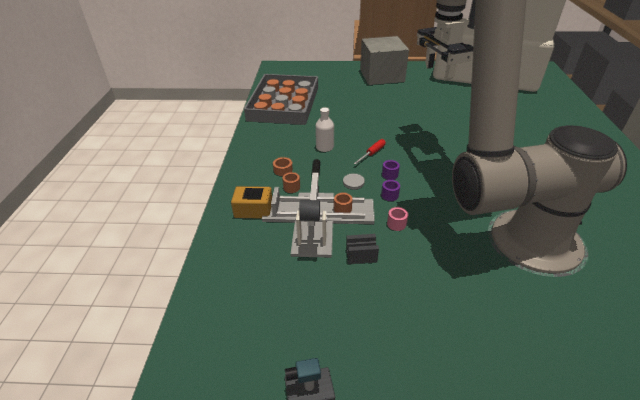

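The top view shows the slideway with its near end at about (349,253). The arm runs across at row 200, with the black sleeve at (380,200) and the counterweight at (298,200). Bush candidates:
- (348,227): bronze, between the rails. This fits the description.
- (382,177) and (410,165): bronze, on the table. These are bystanders.
- (336,275): pink, and (375,271) and (408,273): purple. These are look-alikes.

I'll confirm with a crop.

```bash
cat > h.py <<'E'
import numpy as np, cv2
def load(n):
    return dict(np.load(n))
def ray(c,uv,z):
    K=c["camera_matrix"];T=c["camera_from_world"]
    d=T[:3,:3].T@np.linalg.inv(K)@np.array([uv[0],uv[1],1.]); o=-T[:3,:3].T@T[:3,3]
    return o+d*(z-o[2])/d[2]
def proj(c,p):
    K=c["camera_matrix"];T=c["camera_from_world"]
    q=K@(T[:3,:3]@np.asarray(p,float)+T[:3,3]); return q[:2]/q[2]
E
python3 - <<'E'
from h import *
c=load("top0.npz");im=c["color"]
cr=im[120:290,270:480]; cv2.imwrite("pics/crop_top.png",cv2.resize(cr,None,fx=3.5,fy=3.5,interpolation=cv2.INTER_CUBIC))
s=load("side0.npz");cv2.imwrite("pics/crop_side.png",cv2.resize(s["color"][145:275,225:415],None,fx=4,fy=4,interpolation=cv2.INTER_CUBIC))
hsv=cv2.cvtColor(im,cv2.COLOR_BGR2HSV)
m=((hsv[...,0]<14)&(hsv[...,1]>110)&(hsv[...,2]>70)).astype(np.uint8)
n,l,st,ce=cv2.connectedComponentsWithStats(m)
for i in range(1,n):
    if st[i,4]>20 and 270<ce[i,0]<480: print("bronze",ce[i],st[i],ray(c,ce[i],52)[:2],ray(c,ce[i],40)[:2])
m=((hsv[...,2]<45)).astype(np.uint8)
n,l,st,ce=cv2.connectedComponentsWithStats(m)
for i in range(1,n):
    if st[i,4]>30 and 270<ce[i,0]<480 and ce[i,1]<260 and ce[i,1]>130: print("dark",ce[i],st[i],ray(c,ce[i],85+11)[:2])
E
```

```text
bronze [409.23626374 164.30769231] [399 155  21  20 182] [ 670.77207471 -270.79575979] [ 672.53224579 -273.66321074]
bronze [381.80597015 176.32835821] [374 168  17  18 134] [ 636.20322767 -188.304046  ] [ 637.60050162 -190.30551476]
bronze [348.88541667 226.6875    ] [341 219  17  16  96] [488.61514093 -87.30341814] [488.46306345 -88.24460167]
bronze [451.57758621 261.34482759] [439 251  26  21 232] [ 382.76322958 -385.17543701] [ 381.49993904 -389.24362387]
dark [380.5 200. ] [371 197  20   7 140] [ 563.42679697 -175.39385731]
```

```bash
sleep 0
```

```text
(no output)
```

View pics/crop_top.png

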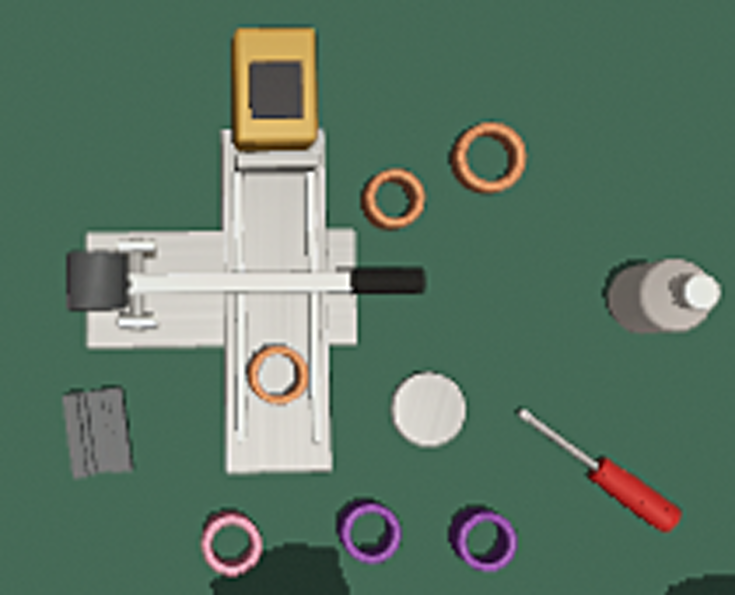

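View pics/crop_side.png

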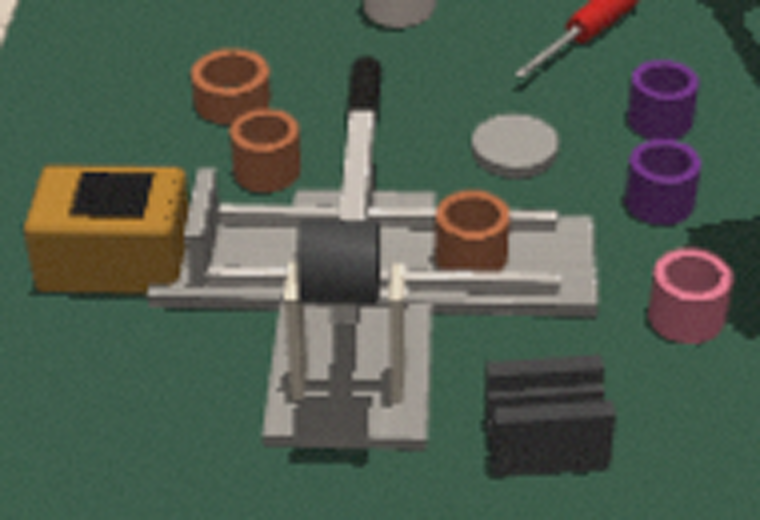

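The crop confirms it. The bronze ring between the rails, on the near side of the gate, is the bush, at crop (277,374). Now the slideway frame.

Run:
```python
from h import *
c=load("top0.npz");im=c["color"];s=load("side0.npz")
f=lambda x,y:(270+x/3.5-.4,120+y/3.5-.4)
P={k:ray(c,f(*v),z)[:2] for k,v,z in [("nl",(227,472),12),("nr",(332,470),12),("fl",(222,130),12),("fr",(324,130),12),("rLn",(239,441),24),("rLf",(239,165),24),("rRn",(316,441),24),("rRf",(309,170),24),("sl",(352,281),96),("sr",(425,281),96),("bar",(130,283),93)]}
for k,v in P.items(): print(k,v.round(1))
for a,b in(("nl","fl"),("nr","fr"),("rLn","rLf"),("rRn","rRf")):
    d=P[b]-P[a]; print(a,np.arctan2(d[1],d[0]),np.linalg.norm(d))
d=P["sr"]-P["bar"];print("bar yaw",np.arctan2(d[1],d[0])+np.pi/2,np.linalg.norm(d))
d=P["nl"]-P["nr"];print("near edge",np.arctan2(d[1],d[0])-np.pi/2,np.linalg.norm(d))
# side-view
hsv=cv2.cvtColor(s["color"],cv2.COLOR_BGR2HSV)
m=((hsv[...,0]<14)&(hsv[...,1]>110)&(hsv[...,2]>60)).astype(np.uint8)
n,l,st,ce=cv2.connectedComponentsWithStats(m)
for i in range(1,n):
    if st[i,4]>100 and 225<ce[i,0]<415: print(ce[i],st[i])
g=lambda x,y:(225+x/4-.4,145+y/4-.4)
print("bush top side",ray(s,g(472,214),52)[:2])
print("bush pred side px",proj(s,[488.6,-87.3,52]))
for n,v in(("near corner L",(597,314)),("near corner R",(592,217)),("far L",(149,296))): print(n,ray(s,g(*v),12 if n!="near corner L" else 0)[:2])
print("sleeve end",ray(s,g(365,62),96)[:2],ray(s,g(360,112),96)[:2])
```

```text
nl [404.7 -44.8]
nr [ 405.  -135.9]
fl [704.2 -46.2]
fr [ 702.7 -136.1]
rLn [432.  -55.2]
rLf [671.2 -59.9]
rRn [ 431.  -121.3]
rRf [ 665.7 -120.8]
sl [ 564.2 -146. ]
sr [ 563.3 -205.3]
bar [565.8  34.6]
nl -0.004681418218319348 299.5250628245143
nr -0.000837271412580501 297.6380934329532
rLn -0.019992536275578378 239.1822334188101
rRn 0.002222570544382159 234.73040825843105
bar yaw -0.01050929981764348 239.9211173441085
near edge 0.0034119092162552267 91.06843962118555
[409.28057554  13.50359712] [401   0  20  27 139]
[382.60447761  22.47761194] [372  12  28  19 134]
[282.72324723  86.19557196] [267  79  28  21 271]
[300.35714286  96.21938776] [292  88  16  21 196]
[267.57954545 102.68181818] [254  94  30  16 264]
[376.15231788 146.39072848] [367 139  19  17 151]
[286.68096055 174.14751286] [273 158  27  35 583]
[342.63578275 202.35782748] [334 193  18  19 313]
bush top side [488.10496688 -85.42913334]
bush pred side px [342.41506662 197.64070662]
near corner L [404.03936604 -46.39698949]
near corner R [ 403.69057995 -131.5426149 ]
far L [701.75314438 -42.40166477]
sleeve end [ 563.9715342  -195.59986927] [ 564.33694504 -137.43733381]
```

Slideway origin ≈ (564.5, −90.5), yaw ≈ −0.003. The lane's near and far edges and the sleeve ends (expected y −145.5 and −205.5, measured −146 and −205.3) all agree with this. Next, the tool axes and how far to go.

```bash
cat >> h.py <<'E'
from scipy.spatial.transform import Rotation as Rn
def plan(target):
    from plant import monitor
    o=monitor.get_obs(); R=Rn.from_euler('xyz',o["tcp_rot"]).as_matrix(); p=o["tool_pos"]
    print("t",round(o["time"],2),"tcp",p.round(1),"F",o["contact_force"].round(2),"grip",round(o["grip_width"],1))
    print("axes x,y,z:",R.T.round(3).tolist())
    print("shift tool:",(R.T@(np.array(target)-p)).round(1))
    return o,R
E
python3 - <<'E'
from h import *
o,R=plan([564,-176,226]); z=R[:,2]
a=np.degrees(np.arctan2(z[1],z[0]));print("jaw angle",a,"j6",o["joint_positions"][5])
c=load("top0.npz"); print("bottle top",ray(c,(468,203),140)[:2]); print("pink",ray(c,(336,275),40))
E
```

```text
t 0.1 tcp [ 199.9 -485.1  226.1] F [-0.35 -0.05 -0.06] grip 92.0
axes x,y,z: [[-0.0, 0.001, -1.0], [0.925, 0.381, 0.0], [0.381, -0.925, -0.001]]
shift tool: [ 4.000e-01  4.544e+02 -1.471e+02]
jaw angle -67.61058384713728 j6 -0.14599677185548698
bottle top [ 548.87247162 -406.16863198]
pink [346.74963956 -47.08223355  40.        ]
```

>>> send_rows(
  commands=[
    [[0,0.039,-0.013,0,0.0918],[0,0.039,-0.013,0,0.0918],[0,0.039,-0.013,0,0.0918],[0,0.039,-0.013,0,0.0918],[0,0.039,-0.013,0,0.0918],[0,0.039,-0.013,0,0.0918],[0,0.039,-0.013,0,0.0918],[0,0.039,-0.013,0,0.0918],[0,0.039,-0.013,0,0.0918],[0,0.039,-0.013,0,0.0918]],
  ],
)

```text
time: 0.93
tool_pos: [512.0, -215.7, 221.8]
tcp_rot: [-2.54, 1.563, 2.547]
contact_force: [0.4, -0.9, 0.4]
grip_width: 91.9
```

>>> send_rows(
  commands=[
    [[0,0,0,-7,0.0918],[0,0,0,-7,0.0918],[0,0,0,-7,0.0918],[0,0,0,-7,0.0918],[0,0,0,-7,0.0918],[0,0,0,-7,0.0918],[0,0,0,-7,0.0918],[0,0,0,-7,0.0918],[0,0,0,-7,0.0918],[0,0,0,0,0.0918]],
  ],
)

```text
time: 1.77
tool_pos: [517.1, -204.6, 215.9]
tcp_rot: [2.504, 1.553, 2.44]
contact_force: [-0.1, 0.2, 0.8]
grip_width: 91.8
```

Run:
```python
from h import *
o,R=plan([564,-181,180]); z=R[:,2]
print(np.degrees(np.arctan2(z[1],z[0])),o["joint_positions"])
```

```text
t 1.77 tcp [ 517.1 -204.6  215.9] F [-0.07  0.2   0.8 ] grip 91.8
axes x,y,z: [[-0.014, 0.012, -1.0], [0.064, 0.998, 0.011], [0.998, -0.064, -0.015]]
shift tool: [35.5 26.2 45.8]
-3.6520539371155905 [-0.51655453  0.41760821  1.43918893  0.00347314  1.30271825 -0.45368464]
```

>>> send_rows(
  commands=[
    [[0,0.013,0.023,-3.5,0.0918],[0,0.013,0.023,0,0.0918],[0,0,0,0,0.0918]],
  ],
)

```text
time: 2.02
tool_pos: [564.1, -180.1, 214.7]
tcp_rot: [2.483, 1.55, 2.469]
contact_force: [-0.7, -0.0, 0.7]
grip_width: 91.5
```

Run:
```python
from h import *
o,R=plan([564,-178,67]); z=R[:,2]
print(np.degrees(np.arctan2(z[1],z[0])))
from plant import optics
c=optics.capture("top");cv2.imwrite("pics/t1.png",cv2.resize(c["color"][120:290,270:480],None,fx=3.5,fy=3.5))
c=optics.capture("side");cv2.imwrite("pics/s1.png",cv2.resize(c["color"][100:275,225:415],None,fx=3.4,fy=3.4))
```

```text
t 2.02 tcp [ 564.1 -180.1  214.7] F [-0.66 -0.02  0.69] grip 91.5
axes x,y,z: [[-0.016, 0.013, -1.0], [0.014, 1.0, 0.012], [1.0, -0.014, -0.016]]
shift tool: [147.7   0.3   2.2]
-0.7846918307791825
```

View pics/s1.png

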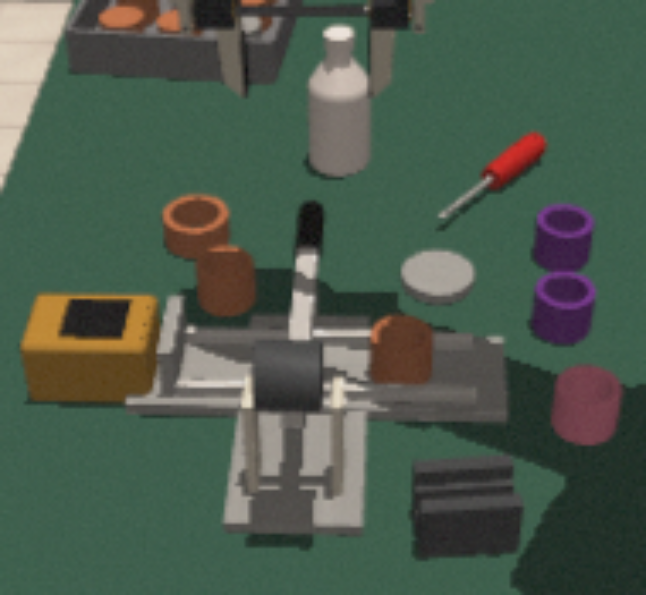

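The open fingers, with tips at crop (232,95) and (380,95), straddle the column of the sleeve at (311,215). I'll descend.

>>> send_rows(
  commands=[
    [[0.03,0,0.0005,0,0.0918],[0.03,0,0.0005,0,0.0918],[0.03,0,0.0005,0,0.0918],[0.03,0,0.0005,0,0.0918],[0.025,0,0,0,0.0918],[0,0,0,0,0.0918]],
  ],
)

```text
time: 2.62
tool_pos: [558.2, -183.5, 67.3]
tcp_rot: [2.665, 1.554, 2.636]
contact_force: [-0.9, 0.6, -0.3]
grip_width: 91.9
```

Run:
```python
from h import *
o,R=plan([564,-178,67])
from plant import optics
c=optics.capture("side");cv2.imwrite("pics/s2.png",cv2.resize(c["color"][100:275,225:415],None,fx=3.4,fy=3.4))
```

```text
t 2.62 tcp [ 558.2 -183.5   67.3] F [-0.9  0.6 -0.3] grip 91.9
axes x,y,z: [[-0.015, 0.008, -1.0], [0.029, 1.0, 0.008], [0.999, -0.029, -0.015]]
shift tool: [0.2 5.7 5.6]
```

View pics/s2.png

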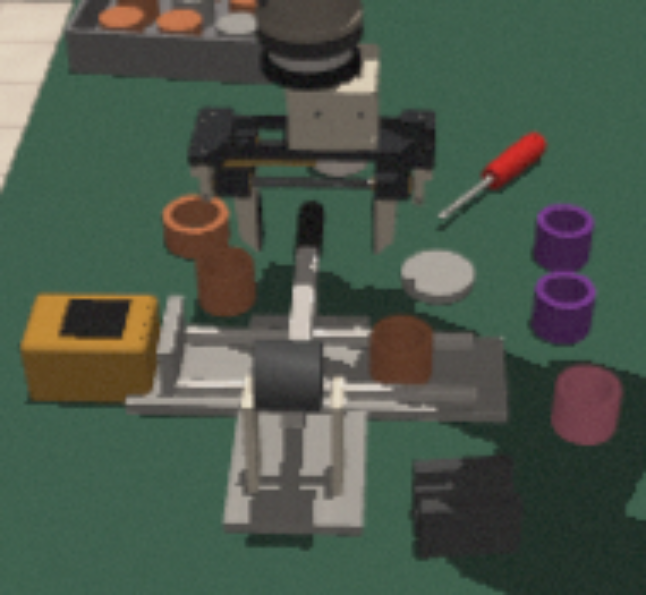

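The fingers straddle the sleeve at crop (311,225). I'll centre them by the small shift and close.

>>> send_rows(
  commands=[
    [[0,0.005,0.0055,0,0.0918],[0,0,0,0,0.05],[0,0,0,0,0.035],[0,0,0,0,0.025],[0,0,0,0,0.015],[0,0,0,0,0.015],[0,0,0,0,0.015],[0,0,0,0,0.015]],
  ],
)

```text
time: 3.33
tool_pos: [569.5, -181.6, 79.5]
tcp_rot: [0.173, 1.569, 0.141]
contact_force: [-0.2, -0.3, -0.8]
grip_width: 49.7
```

Run:
```python
from h import *
o,R=plan([564,-180,67]); print(o["joint_positions"],o["dq"].round(3))
```

```text
t 3.33 tcp [ 569.5 -181.6   79.5] F [-0.24 -0.33 -0.76] grip 49.7
axes x,y,z: [[0.001, 0.0, -1.0], [0.032, 0.999, 0.0], [0.999, -0.032, 0.001]]
shift tool: [12.5  1.4 -5.5]
[-4.37303560e-01  6.17456758e-01  1.50327995e+00  9.34626873e-04
  1.01963634e+00 -4.05782587e-01] [ 0.003 -0.006 -0.002  0.001  0.002 -0.001]
```

>>> send_rows(
  commands=[
    [[0.0125,0.002,-0.0055,-1.5,0.05],[0,0,0,0,0.05]],
  ],
)

```text
time: 3.5
tool_pos: [564.3, -179.6, 67.4]
tcp_rot: [-0.148, 1.568, -0.153]
contact_force: [-0.7, 0.1, 0.1]
grip_width: 50.1
```

>>> send_rows(
  commands=[
    [[0,0,0,0,0.015],[0,0,0,0,0.015],[0,0,0,0,0.015],[0,0,0,0,0.015]],
  ],
)

```text
time: 3.83
tool_pos: [565.2, -180.0, 68.5]
tcp_rot: [-0.22, 1.567, -0.228]
contact_force: [0.2, 0.0, -0.3]
grip_width: 27.8
```

>>> send_rows(
  commands=[
    [[0,0,0,0,0.015],[0,0,0,0,0.015],[0,0,0,0,0.015]],
  ],
)

```text
time: 4.08
tool_pos: [564.3, -180.1, 68.7]
tcp_rot: [-0.462, 1.569, -0.469]
contact_force: [0.3, -0.2, -1.3]
grip_width: 21.0
```

Grip is 21 mm on the sleeve. I'll lift it along the arc (r ≈ 210).

>>> send_rows(
  commands=[
    [[-0.0105,0.0005,0,0,0.015],[-0.0105,0.0005,0,0,0.015],[-0.0105,0.0015,0,0,0.015],[-0.0105,0.0015,0,0,0.015],[-0.01,0.0025,0,0,0.015],[-0.01,0.0025,0,0,0.015]],
  ],
)

```text
time: 4.58
tool_pos: [564.2, -169.5, 133.9]
tcp_rot: [1.659, 1.569, 1.651]
contact_force: [1.7, 4.0, -4.3]
grip_width: 21.2
```

Run:
```python
from h import *
o,R=plan([564,-180,67])
g=o["tool_pos"]-19*R[:,0]; d=g-np.array([564.5,29.5,85]); print("r",np.hypot(d[1],d[2]),"th",np.arctan2(d[2],-d[1]))
from plant import optics
c=optics.capture("side");cv2.imwrite("pics/s3.png",cv2.resize(c["color"][80:275,225:415],None,fx=3,fy=3))
```

```text
t 4.58 tcp [ 564.2 -169.5  133.9] F [ 1.65  4.03 -4.31] grip 21.2
axes x,y,z: [[-0.0, 0.002, -1.0], [0.008, 1.0, 0.002], [1.0, -0.008, -0.0]]
shift tool: [ 66.8 -10.6  -0.1]
r 210.2684788388284 th 0.32860517781620113
```

View pics/s3.png

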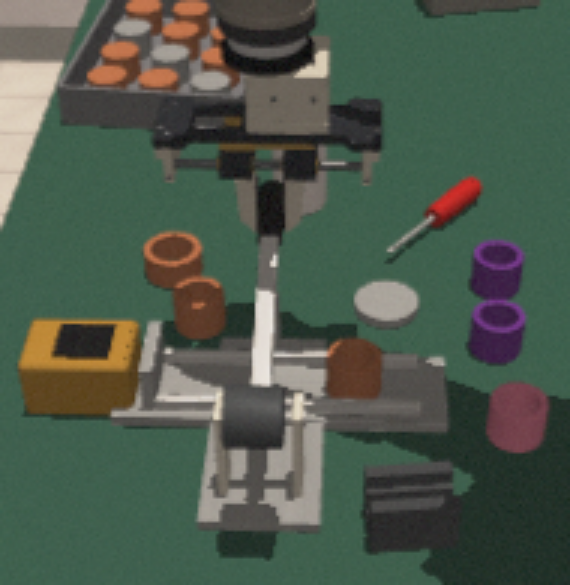

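The arm follows at θ ≈ 0.33, and r still holds at 210. Continuing.

>>> send_rows(
  commands=[
    [[-0.0098,0.0036,0,0,0.015],[-0.0098,0.0038,0,0,0.015],[-0.0095,0.0045,0,0,0.015],[-0.0095,0.0045,0,0,0.015],[-0.009,0.0055,0,0,0.015],[-0.009,0.0055,0,0,0.015],[-0.0084,0.0063,0,0,0.015]],
  ],
)

```text
time: 5.22
tool_pos: [564.4, -129.3, 207.1]
tcp_rot: [1.409, 1.564, 1.402]
contact_force: [4.1, 3.6, -5.9]
grip_width: 21.6
```

```bash
cat > th.py <<'E'
from h import *
o,R=plan([564,-180,67])
g=o["tool_pos"]-19*R[:,0]; d=g-np.array([564.5,29.5,85]); print("r",np.hypot(d[1],d[2]),"th",np.arctan2(d[2],-d[1]))
E
python3 th.py
```

```text
t 5.22 tcp [ 564.4 -129.3  207.1] F [ 4.12  3.61 -5.85] grip 21.6
axes x,y,z: [[0.001, 0.006, -1.0], [0.007, 1.0, 0.006], [1.0, -0.007, 0.001]]
shift tool: [139.8 -51.6  -0.2]
r 212.49206264375468 th 0.7260733025908569
```

>>> send_rows(
  commands=[
    [[-0.007,0.007,0,0,0.015],[-0.007,0.0075,0,0,0.015],[-0.0065,0.008,0,0,0.015],[-0.0065,0.008,0,0,0.015],[-0.0058,0.0088,0,0,0.015],[-0.0056,0.0088,0,0,0.015],[-0.005,0.0092,0,0,0.015],[-0.0048,0.0092,0,0,0.015]],
  ],
)

```text
time: 5.88
tool_pos: [564.6, -57.7, 261.4]
tcp_rot: [0.999, 1.568, 0.992]
contact_force: [2.9, 2.1, -8.6]
grip_width: 21.2
```

```bash
python3 th.py;  python3 - <<'E'
from h import *
from plant import optics
c=optics.capture("side");cv2.imwrite("pics/s4.png",cv2.resize(c["color"][50:275,225:415],None,fx=2.6,fy=2.6))
E
```

```text
t 5.88 tcp [564.6 -57.7 261.4] F [ 2.92  2.11 -8.6 ] grip 21.2
axes x,y,z: [[0.002, 0.003, -1.0], [0.007, 1.0, 0.003], [1.0, -0.007, 0.002]]
shift tool: [ 1.941e+02 -1.228e+02 -1.000e-01]
r 214.0485132121527 th 1.1508216471224473
```

View pics/s4.png

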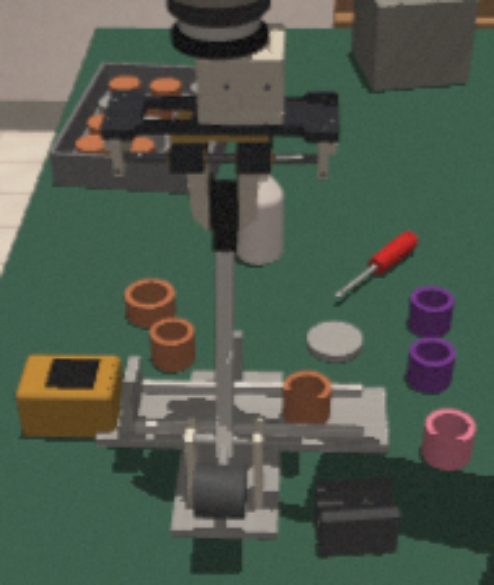

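The arm is at θ ≈ 1.15, past balance. I'll open and rise a little, then back off to −y.

>>> send_rows(
  commands=[
    [[0,0,0,0,0.0918],[0,0,0,0,0.0918],[-0.003,0,0,0,0.0918],[-0.005,0,0,0,0.0918],[-0.01,-0.005,0,0,0.0918],[-0.01,-0.01,0,0,0.0918],[-0.005,-0.02,0,0,0.0918],[0,-0.02,0,0,0.0918],[0,-0.02,0,0,0.0918],[0,-0.02,0,0,0.0918]],
  ],
)

```text
time: 6.77
tool_pos: [564.1, -152.2, 304.6]
tcp_rot: [0.032, 1.562, 0.029]
contact_force: [0.0, 0.5, 0.1]
grip_width: 83.4
```

```bash
python3 th.py;  python3 - <<'E'
from h import *
from plant import optics
c=optics.capture("side");cv2.imwrite("pics/s5.png",cv2.resize(c["color"][50:275,225:415],None,fx=2.6,fy=2.6))
E
```

```text
t 6.77 tcp [ 564.1 -152.2  304.6] F [0.   0.48 0.08] grip 83.4
axes x,y,z: [[0.009, 0.0, -1.0], [0.003, 1.0, 0.0], [1.0, -0.003, 0.009]]
shift tool: [237.6 -27.8  -2.1]
r 299.9255096893319 th 0.9198343260867895
```

View pics/s5.png

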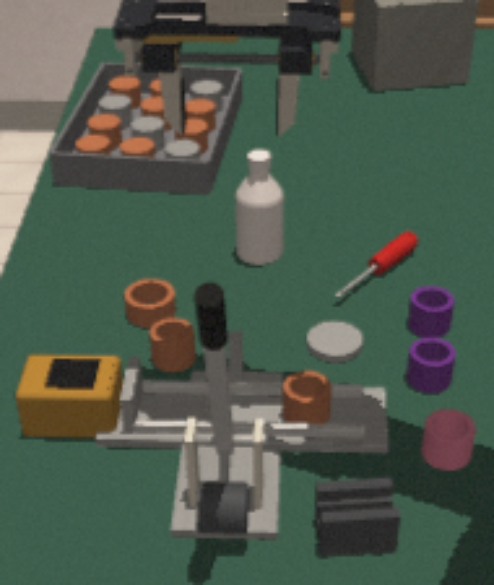

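Released. The arm is still rising by itself, with its black tip at crop (210,320). Meanwhile I'll go behind the bush and shut the fingers.

>>> send_rows(
  commands=[
    [[0.01,0,-0.028,0,0],[0.02,0.005,-0.028,0,0],[0.02,0.01,-0.025,0,0],[0.02,0.01,-0.02,0,0],[0.02,0.01,-0.015,0,0],[0.02,0.01,-0.01,0,0],[0.02,0.01,-0.005,0,0],[0.02,0.005,0,0,0],[0.01,0,0,0,0],[0,0,0,0,0]],
  ],
)

```text
time: 7.65
tool_pos: [430.1, -101.6, 141.9]
tcp_rot: [-0.487, 1.549, -0.507]
contact_force: [0.0, 0.6, 0.9]
grip_width: 29.7
```

Run:
```python
from h import *
plan([428,-89.5,100])
from plant import optics
for n in("side","top"):
    c=optics.capture(n);np.savez(n+"6.npz",**c);cv2.imwrite(f"pics/{n}6.png",cv2.resize(c["color"][80:290,225:475],None,fx=2.8,fy=2.8))
```

```text
t 7.65 tcp [ 430.1 -101.6  141.9] F [0.04 0.6  0.87] grip 29.7
axes x,y,z: [[0.019, -0.01, -1.0], [0.02, 1.0, -0.01], [1.0, -0.02, 0.019]]
shift tool: [41.7 12.5 -3.1]
```

View pics/side6.png

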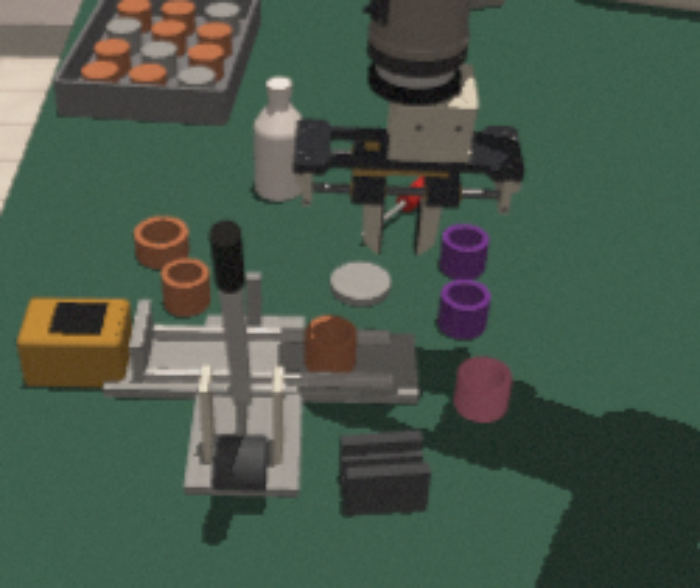

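View pics/top6.png

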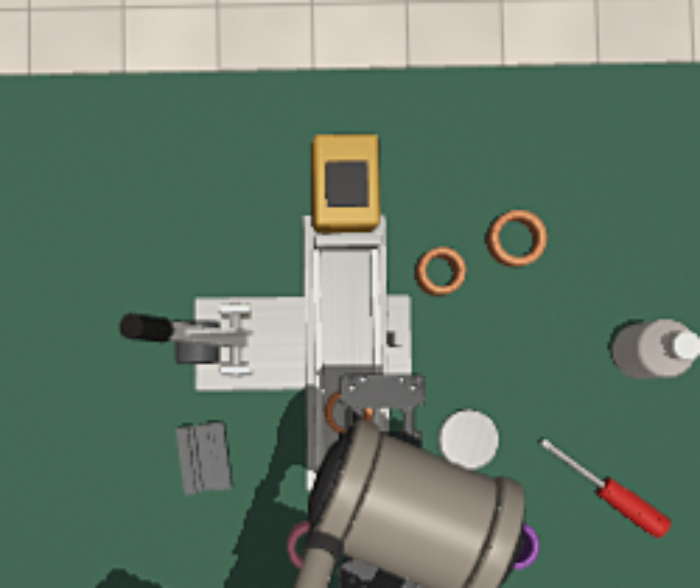

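The arm stands raised, leaning off the lane, with its tip at top crop (145,327). The lane is clear. I'll centre on the lane and descend behind the bush.

>>> send_rows(
  commands=[
    [[0.02,0.0125,-0.003,0,0],[0.02,0,0,0,0],[0,0,0,0,0],[0,0,0,0,0]],
  ],
)

```text
time: 8.08
tool_pos: [434.2, -92.7, 107.7]
tcp_rot: [-0.444, 1.535, -0.467]
contact_force: [-0.0, 0.4, -0.0]
grip_width: 0.5
```

Run:
```python
from h import *
plan([428,-89.5,24])
```

```text
t 8.08 tcp [434.2 -92.7 107.7] F [-0.01  0.39 -0.02] grip 0.5
axes x,y,z: [[0.032, -0.016, -0.999], [0.022, 1.0, -0.015], [0.999, -0.022, 0.032]]
shift tool: [83.4  4.4 -9. ]
```

>>> send_rows(
  commands=[
    [[0.01,0.003,-0.01,0,0],[0.015,0.001,0,0,0],[0.015,0,0,0,0],[0.01,0,0,0,0]],
  ],
)

```text
time: 8.42
tool_pos: [432.0, -92.7, 64.0]
tcp_rot: [-0.423, 1.519, -0.446]
contact_force: [-0.4, 1.0, 0.6]
grip_width: 0.3
```

Run:
```python
from h import *
plan([428,-89.5,24])
```

```text
t 8.42 tcp [432.  -92.7  64. ] F [-0.43  0.98  0.6 ] grip 0.3
axes x,y,z: [[0.046, -0.022, -0.999], [0.024, 0.999, -0.021], [0.999, -0.023, 0.047]]
shift tool: [39.7  4.  -6. ]
```

>>> send_rows(
  commands=[
    [[0.01,0.003,-0.005,0,0],[0.01,0,-0.002,0,0],[0,0,0,0,0],[0,0,0,0,0]],
  ],
)

```text
time: 8.75
tool_pos: [430.0, -92.7, 47.1]
tcp_rot: [-0.418, 1.512, -0.443]
contact_force: [0.5, -0.9, 0.3]
grip_width: 0.4
```

Run:
```python
from h import *
plan([430,-89.5,24])
from plant import optics
c=optics.capture("side");cv2.imwrite("pics/s7.png",cv2.resize(c["color"][100:260,265:415],None,fx=3.7,fy=3.7))
```

```text
t 8.75 tcp [430.  -92.7  47.1] F [ 0.52 -0.89  0.26] grip 0.4
axes x,y,z: [[0.053, -0.025, -0.998], [0.026, 0.999, -0.024], [0.998, -0.025, 0.054]]
shift tool: [23.   3.8 -1.4]
```

View pics/s7.png

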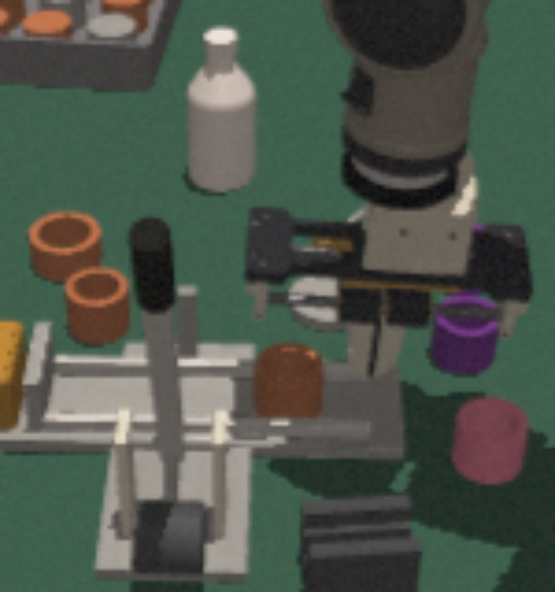

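Shut fingers sit behind the bush, with the gap visible at crop (340,350). I'll lower to about z 26.

>>> send_rows(
  commands=[
    [[0.01,0.004,-0.001,0,0],[0.01,0.001,0,0,0],[0,0,0,0,0]],
  ],
)

```text
time: 9.05
tool_pos: [434.0, -89.9, 30.6]
tcp_rot: [-0.41, 1.503, -0.436]
contact_force: [-0.1, -0.5, -0.6]
grip_width: 0.5
```

>>> send_rows(
  commands=[
    [[0,0.001,0.005,0,0],[0,0,0.005,0,0],[0,0,0,0,0]],
  ],
)

```text
time: 9.3
tool_pos: [446.7, -90.0, 33.9]
tcp_rot: [-0.406, 1.499, -0.433]
contact_force: [0.1, -0.4, 0.3]
grip_width: 0.5
```

Run:
```python
from h import *
plan([600,-90,25])
```

```text
t 9.3 tcp [446.7 -90.   33.9] F [ 0.09 -0.38  0.28] grip 0.5
axes x,y,z: [[0.065, -0.03, -0.997], [0.027, 0.999, -0.028], [0.998, -0.025, 0.066]]
shift tool: [ 18.9   4.4 152.3]
```

>>> send_rows(
  commands=[
    [[0.006,0,0.005,0,0],[0.003,0,0.006,0,0],[0.001,0,0.006,0,0],[0.001,0,0.006,0,0],[0.001,0,0.006,0,0]],
  ],
)

```text
time: 9.72
tool_pos: [478.9, -91.2, 24.1]
tcp_rot: [-0.409, 1.499, -0.435]
contact_force: [-2.5, 0.5, -0.4]
grip_width: 0.3
```

Run:
```python
from h import *
plan([600,-90,25])
```

```text
t 9.72 tcp [478.9 -91.2  24.1] F [-2.47  0.49 -0.38] grip 0.3
axes x,y,z: [[0.065, -0.03, -0.997], [0.027, 0.999, -0.028], [0.998, -0.025, 0.066]]
shift tool: [  6.9   4.4 120.8]
```

Contact: −2.5 N along x, which fits the 1 to 4 N sliding force. I'll push on.

>>> send_rows(
  commands=[
    [[0.0006,0.0006,0.006,0,0],[0.0006,0.0006,0.006,0,0],[0.0006,0.0004,0.006,0,0],[0.0006,0.0004,0.006,0,0],[0.0006,0.0004,0.006,0,0],[0.0006,0.0004,0.006,0,0]],
  ],
)

```text
time: 10.22
tool_pos: [519.3, -89.2, 22.2]
tcp_rot: [-0.411, 1.5, -0.437]
contact_force: [-0.4, -0.2, 0.2]
grip_width: 0.6
```

Run:
```python
from h import *
plan([600,-90,25])
from plant import optics
c=optics.capture("side");cv2.imwrite("pics/s8.png",cv2.resize(c["color"][100:260,245:395],None,fx=3.7,fy=3.7))
```

```text
t 10.22 tcp [519.3 -89.2  22.2] F [-0.36 -0.15  0.17] grip 0.6
axes x,y,z: [[0.064, -0.03, -0.997], [0.027, 0.999, -0.028], [0.998, -0.025, 0.065]]
shift tool: [ 2.4  1.3 80.7]
```

View pics/s8.png

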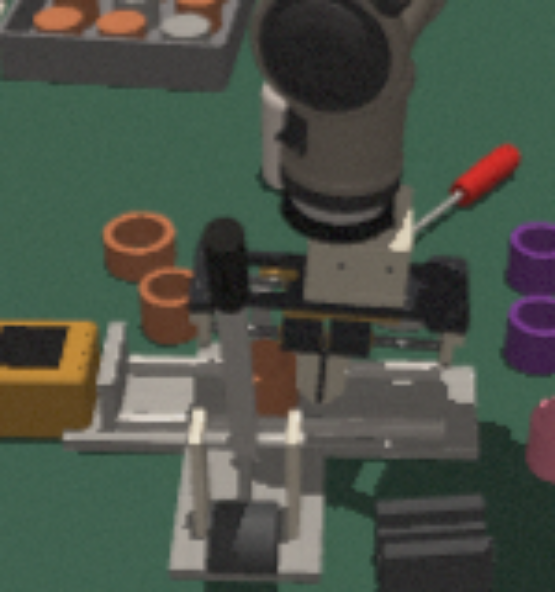

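The bush is passing under the gate, upright, just ahead of the fingers at crop (275,375). Continuing.

>>> send_rows(
  commands=[
    [[0,0.0002,0.006,0,0],[0,0.0002,0.006,0,0],[0.0004,0.0002,0.006,0,0],[0.0004,0.0002,0.006,0,0],[0.0004,0.0002,0.006,0,0],[0.0004,0.0002,0.006,0,0]],
  ],
)

```text
time: 10.77
tool_pos: [559.4, -88.8, 22.9]
tcp_rot: [-0.408, 1.5, -0.435]
contact_force: [-0.2, -0.4, -0.1]
grip_width: 0.4
```

>>> send_rows(
  commands=[
    [[0.0004,0.0002,0.005,0,0],[0.0004,0.0002,0.005,0,0]],
  ],
)

```text
time: 10.93
tool_pos: [570.9, -88.7, 22.8]
tcp_rot: [-0.408, 1.499, -0.434]
contact_force: [-0.5, 0.1, 1.2]
grip_width: 0.6
```

Run:
```python
from h import *
plan([600,-90,25])
from plant import optics
for n in("side","top"):
  c=optics.capture(n);np.savez(n+"9.npz",**c)
  cv2.imwrite(f"pics/{n}9.png",cv2.resize(c["color"][110:260,245:395],None,fx=3.9,fy=3.9))
```

```text
t 10.93 tcp [570.9 -88.7  22.8] F [-0.46  0.13  1.24] grip 0.6
axes x,y,z: [[0.065, -0.03, -0.997], [0.027, 0.999, -0.028], [0.998, -0.025, 0.066]]
shift tool: [-0.3 -0.5 29.3]
```

View pics/side9.png

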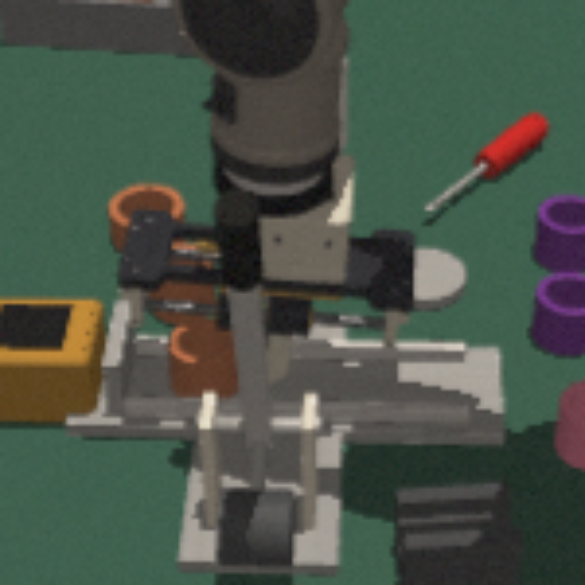

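View pics/top9.png

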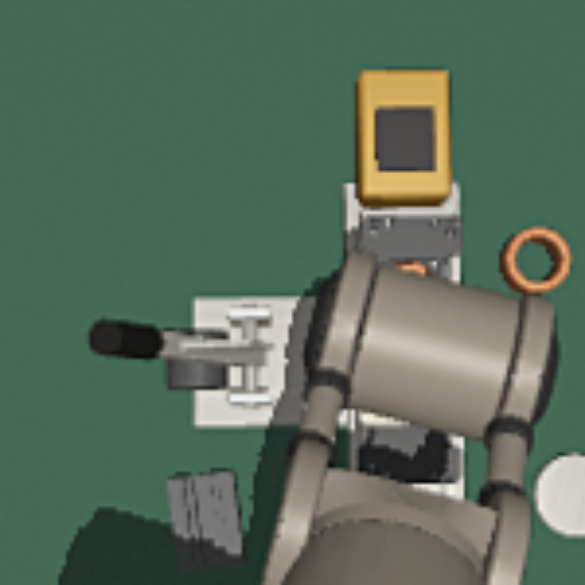

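Run:
```python
from h import *
s=load("side9.npz")
for u in(170,238): print(ray(s,(245+u/3.9-.4,110+335/3.9-.4),52)[:2])
print(proj(s,[639.5,-90.5,52]), proj(s,[664.5,-90.5,57]))
```

```text
[633.8588773  -92.23177467]
[587.05455473 -93.49710607]
[286.0281743  195.87630375] [276.59921783 194.28288982]
```

The bush centre is at x ≈ 610, so there are about 29 mm to go and TCP should end near 600. I'll slow down.

>>> send_rows(
  commands=[
    [[0.0003,0,0.004,0,0],[0.0003,0,0.004,0,0],[0.0003,0,0.004,0,0],[0.0003,0,0.003,0,0]],
  ],
)

```text
time: 11.37
tool_pos: [586.5, -89.1, 22.5]
tcp_rot: [-0.409, 1.5, -0.436]
contact_force: [-0.9, -0.2, 0.8]
grip_width: 0.3
```

>>> send_rows(
  commands=[
    [[0.0003,0,0.003,0,0],[0.0003,0,0.002,0,0]],
  ],
)

```text
time: 11.53
tool_pos: [592.3, -89.3, 22.3]
tcp_rot: [-0.41, 1.5, -0.436]
contact_force: [-1.0, 0.4, -0.2]
grip_width: 0.4
```

>>> send_rows(
  commands=[
    [[0.0003,0,0.002,0,0],[0.0003,0,0.002,0,0]],
  ],
)

```text
time: 11.7
tool_pos: [596.7, -89.5, 21.8]
tcp_rot: [-0.411, 1.5, -0.437]
contact_force: [-0.5, -0.1, -0.4]
grip_width: 0.2
```

>>> send_rows(
  commands=[
    [[0.0003,0,0.002,0,0],[0.0003,0,0.0015,0,0]],
  ],
)

```text
time: 11.87
tool_pos: [599.5, -89.5, 21.3]
tcp_rot: [-0.422, 1.502, -0.448]
contact_force: [-8.1, 0.6, 3.4]
grip_width: 0.4
```

Run:
```python
from h import *
plan([600,-90,25])
from plant import optics
c=optics.capture("side");np.savez("side10.npz",**c)
cv2.imwrite("pics/s10.png",cv2.resize(c["color"][150:230,245:345],None,fx=6,fy=6,interpolation=cv2.INTER_CUBIC))
```

```text
t 11.87 tcp [599.5 -89.5  21.3] F [-8.08  0.57  3.4 ] grip 0.4
axes x,y,z: [[0.062, -0.03, -0.998], [0.027, 0.999, -0.028], [0.998, -0.025, 0.062]]
shift tool: [-3.7 -0.6  0.7]
```

View pics/s10.png

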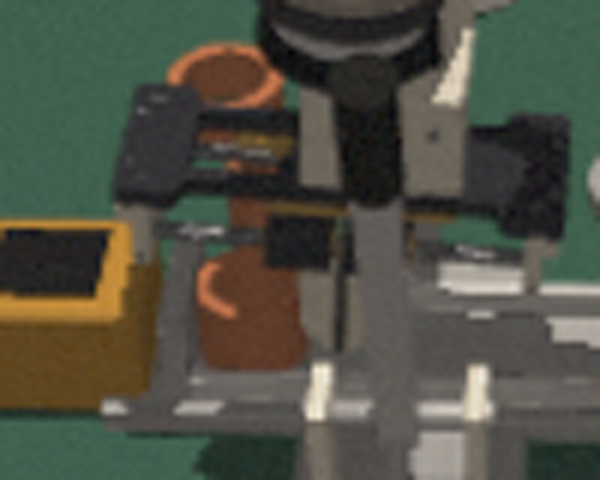

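The force jumped to 8 N at TCP x 599.5, which is where the stop was predicted, and the bush meets the wall at crop (195,300). I'll hold briefly and back straight off.

>>> send_rows(
  commands=[
    [[0,0,0,0,0],[0,0,0,0,0],[0,0,0,0,0],[0,0,-0.006,0,0],[0,0,-0.012,0,0],[0,0,-0.02,0,0],[0,0,-0.025,0,0],[-0.01,0,-0.03,0,0],[-0.02,0,-0.03,0,0],[-0.025,0,-0.03,0,0]],
  ],
)

```text
time: 12.75
tool_pos: [441.0, -83.8, 63.2]
tcp_rot: [-0.399, 1.498, -0.424]
contact_force: [0.8, -0.2, 0.5]
grip_width: 0.6
```

>>> send_rows(
  commands=[
    [[-0.03,-0.01,-0.01,0,0],[-0.03,-0.02,0,0,0],[-0.03,-0.03,0,0,0],[-0.03,-0.03,0,0,0],[-0.03,-0.035,0,0,0],[-0.01,-0.035,0,0,0],[0,-0.035,0,0,0],[0,-0.035,0,0,0],[0,-0.02,0,0,0],[0,0,0,0,0]],
  ],
)

```text
time: 13.58
tool_pos: [403.8, -332.5, 238.5]
tcp_rot: [-0.495, 1.487, -0.516]
contact_force: [-0.9, 0.7, -0.1]
grip_width: 0.2
```

Run:
```python
from h import *
plan([600,-90,25])
from plant import optics
for n in("side","top"):
  c=optics.capture(n);np.savez(n+"11.npz",**c)
  cv2.imwrite(f"pics/{n}11.png",cv2.resize(c["color"][110:290,245:475],None,fx=3.2,fy=3.2,interpolation=cv2.INTER_CUBIC))
  hsv=cv2.cvtColor(c["color"],cv2.COLOR_BGR2HSV)
  m=((hsv[...,0]<14)&(hsv[...,1]>110)&(hsv[...,2]>60)).astype(np.uint8)
  k,l,st,ce=cv2.connectedComponentsWithStats(m)
  for i in range(1,k):
    if st[i,4]>50 and 250<ce[i,0]<430 and ce[i,1]>120: print(n,ce[i],st[i],ray(c,ce[i],52)[:2])
```

```text
t 13.58 tcp [ 403.8 -332.5  238.5] F [-0.92  0.68 -0.11] grip 0.2
axes x,y,z: [[0.073, -0.041, -0.996], [0.023, 0.999, -0.04], [0.997, -0.02, 0.074]]
shift tool: [217.  255.2 175.1]
side [376.12337662 146.53246753] [367 139  19  17 154] [ 384.85788119 -335.19039102]
side [286.58758315 183.6940133 ] [273 158  27  53 902] [ 643.5431346  -142.95000855]
top [409.24736842 164.42631579] [399 155  21  20 190] [ 670.41592621 -270.81730328]
top [348.65979381 175.75257732] [341 168  16  17  97] [639.60634357 -89.93516967]
top [382.09219858 176.19858156] [374 168  17  18 141] [ 636.57638719 -189.16390865]
```

View pics/top11.png

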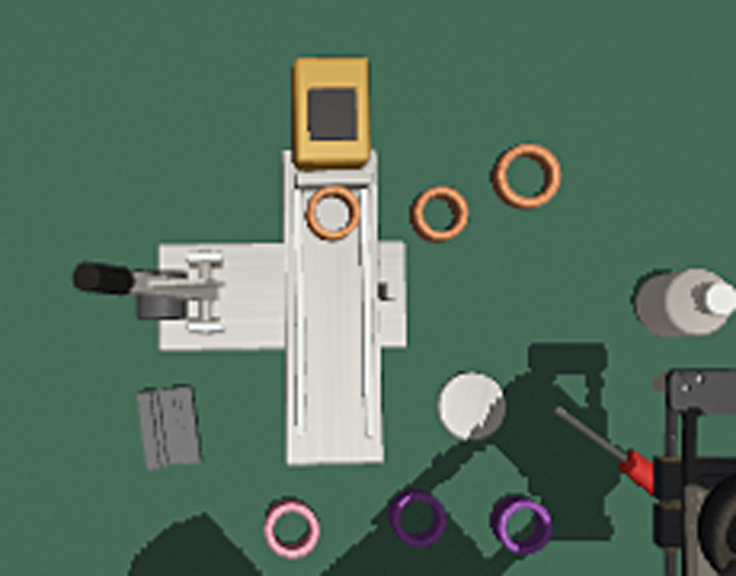

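View pics/side11.png

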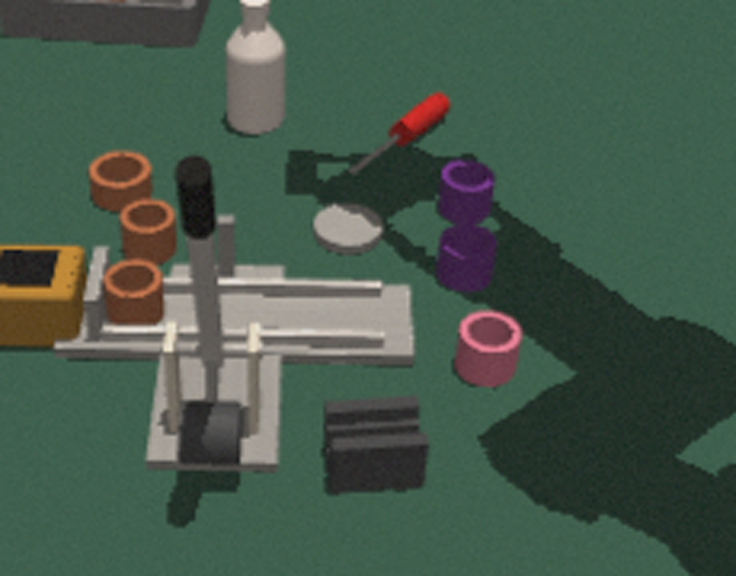

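The bush is upright against the stop at top crop (332,212), with its centre at (639.6, −89.9) against the seat at (639.5, −90.5). One check of the arm angle, then hand in.

Run:
```python
from h import *
c=load("top11.npz")
for th in(1.6,1.75,1.85,1.92): print(th,proj(c,[564.2,29.5-235*np.cos(th),85+235*np.sin(th)]))
print("measured tip ~",245+88/3.2,110+276/3.2)
from plant import close_job
print(close_job())
```

```text
1.6 [302.97028212 195.53954611]
1.75 [287.68562371 195.90599343]
1.85 [277.91026027 196.23008333]
1.92 [271.3711098  196.49076865]
measured tip ~ 272.5 196.25
the job is handed in; nothing more can be done
None
```

The guard arm is raised and staying up by itself, and the bush is standing against the end stop. I handed the job in at about 13.6 s; the limit is 54 s.

- **Guard arm:** with the tool held pointing down, nothing on it could push from below. I gripped the arm's rubber sleeve instead, lifted it along its arc to about 1.15 rad, then let go. It rose on its own to about 1.91 rad, judged from the tip's position in the last top picture. The counterweight was never approached.
- **Bush:** I pushed it with the shut fingers through the open gate. The force rose to about 8 N where I expected the stop, and I then backed off.
- **Last checks:** the bush's centre measured (639.6, −89.9) mm, about 0.6 mm from the seat estimate of (639.5, −90.5). It looks upright in both pictures. The other things look unmoved; I measured only the two bronze bushes on the table, and they agreed with the start within 1 mm. The robot is clear of everything.
- **Disagreements:** the tool drifted a few mm and tilted up to about 4° during moves. I corrected the position as I went, and the tilt did no harm. In the side view the bush merged with a neighbouring one in the colour mask, so its final position rests on the top view and the contact force.

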